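# Wedge a print screen off its rests and hold the gap

### The arm

A 6-joint arm with a two-finger parallel gripper is mounted at the origin on a cart in front of the work surface, level with it; the furniture and walls round the work are solid. World frame = base frame: x ahead of the robot, y to its left, z up, the work surface at z = 0. Lengths are in m, angles in rad, forces in N, time in s.
With the tool pointing down it reaches from about 0.35 to 0.85 m from the base axis. Payload 8.1 kg.
Tool frame: the origin (TCP) lies at the centre of the arm's flange, where the gripper is bolted on; the fingertips stand 186 mm ahead of it and the grasp point (between the pads) lies 167 mm ahead of it; z points along the fingers, y is the line along which they close (so a half turn about z gives the same grasp; the last joint's range is limited). The gripper opens to 93 mm and grips with 3 to 60 N. Pads are 15 mm wide; open, the fingers measure 128 mm over their backs; the gripper's body (75 mm by 188 mm) begins 65 mm behind the grasp point.
Start: joints at [-1.359, 0.13, 1.488, -0, 1.523, -0.085], TCP at [0.175, -0.574, 0.405] pointing down, gripper open.
Joint ranges: [-2.96, 2.96], [-0.89, 2.26], [0.02, 2.5], [-1.34, 4.48], [0, 2.73], [-2.66, 2.66]. Speed limits (rad/s): [2.39, 2.39, 2.79, 3.14, 3.14, 3.14].

### API

Orientations are given as a rotation vector (axis times angle).
In Python, from plant import read_state, read_camera, camera_params, robot gives the robot as it stands.
- The arm moves only by the tool carry_out, never from a script. Its argument "targets" is a list of rows, each an object of numbers: "hand": the opening in per cent of the stroke, from 0 (shut) to 100 (fully open); "x", "y", "z": the shift along the tool's x, y, z in m; "ax", "ay", "az": the turn, a rotation vector about the tool's x, y, z in rad. In form: [{"hand": .., "x": .., "y": .., "z": .., "ax": .., "ay": .., "az": ..}, ...]. A call has 1 to 8 rows; each row is the pose to reach, as a shift and turn from the pose commanded when the call began, along the tool's axes at that moment; what a row does not reach only later rows make up. A row lasts 1/8 s, in which the tool goes at most 62.5 mm and 10.7 degrees, less where a joint would pass 70% of its speed; a pose out of reach is approached as far as the arm can. A call with a gripper value outside its range is refused whole. The fingers move at their own pace and stop on an object; "newtons" is the grip in N (left out, the last holds). Time passes only in rows, so rows that repeat a pose let the fingers close. It gives the time, the measured TCP pose, the force, the opening and the grip force at its end, in the units of the state.
- read_state(): the state, without advancing time (a new reading comes with each control period).
- read_camera(name): name is "side" or "top"; returns (picture, depth): 480x640x3 uint8, blue, green, red; 480x640 float32, m along the optical axis (not along the pixel's ray), 0 where there is no reading.
- camera_params(name): a dict with "fx", "fy", "cx", "cy" (pixels), "k1" (the pictures are not rectified: a ray, as slopes to the right and down, at radius r is drawn at 1 + k1 r^2 times it, then the intrinsics apply), "position" and "rotation" of the camera in the world. Camera axes: x right, y up, looking along -z (the intrinsics and any distortion apply to the point x, -y, -z); pixel columns grow to the right and rows downward; lengths in m; the calibration is good to about 2 mm. A picture is of the moment at which its call begins. camera_params takes no time and is no camera call.
- robot.close_job(): hands the job in; it is judged then, once.
The state is a dict: "t": time; "q": joint angles; "dq": joint speeds; "joint_torque": joint torques, N m; "tool_pos": TCP position; "orientation": TCP orientation; "force": force on the tool from outside, world axes, zero at the start; "wrist_torque": the same for the moment, N m; "opening": finger opening in m; "gripper_force": force on a finger pad.
Only numpy, scipy, OpenCV 4.12 (cv2) and the standard library are available. Lean on these libraries where they do the work, as an engineer would, in place of code of your own. Each camera call takes 0.05 s, during which the arm holds its last target. There are 200 camera calls.

### The job

Set the gap on the hand print station: pick up the orange leveling wedge, press it lightly flat on the aluminium landing short of the red lift tab, nose towards the tab, and slide it along the landing, kept down flat and square, under the middle of the tab until the hinged screen has just lifted off its rests and the tab's front edge stands over the green band on the wedge (about 4 mm of lift). Finish still gripping the wedge there, so that the wedge alone carries the screen. Push gently, keep the hand off the screen and its tab, and do not disturb the white dish or the small vial.

Things in the scene. Friction and masses are not known exactly. Their poses are not given: they have to be found in the camera images.
- station: Fixed base of the print station, turned up to 15 degrees. Origin on the bench top below the middle of the tab's front edge; x points from the landing in under the screen (push direction), z up. Flat top 12 mm above the bench. Landing: bare aluminium 100 mm wide, yellow edge lines, from x = -145 mm to the tab. A grey board 270 mm wide under the screen spans x = 30 to 235 mm.
- lift_tab: Red tab, 60 mm wide, 5 mm thick, sticking out 35 mm from the front bar of the hinged wooden screen frame over the landing. Origin: middle of its lower front edge, 8 mm above the landing with the screen at rest; axes as the station's. Lifting it takes about 2 to 4 N. The frame behind it is 166 x 219 mm, underside 5 mm and top 36 mm above the station's top.
- screen (a joint): Opening angle of the hinged screen, rad: 0 at rest on its pads, growing as its front lifts. The hinge is 220 mm behind the tab's front edge, so 0.018 is about 4 mm of lift at the tab. It falls back by its weight when not carried.
- wedge_grip (a point): Centre of the grip block of the loose orange wedge, 33 mm above the wedge's flat underside; wedge x points to its nose, z up. The block is 22 mm long (x), 26 mm wide (y, grip across this) and stands 20 to 48 mm above the underside. Wedge 95 x 34 mm, about 90 g. It starts flat on the bench, left or right of the landing, nose roughly away from the robot.
- wedge_nose (a point): Middle of the wedge's nose edge on its underside, 84 mm ahead (+x) of and 33 mm below the grip block's centre; axes as the wedge's. The ramp rises 1 in 4 from 2 mm thick at the nose edge to 20 mm thick 72 mm behind it. The tab's edge meets it 24 mm behind the nose edge; 4 mm of lift comes at 40 mm. A green band covers 34 to 50 mm behind the nose edge.
- dish: White porcelain evaporating dish, 85 x 90 mm, 31 mm high, loose bystander. Origin at the centre of its underside. It and the wedge swap places (left or right of the landing).
- vial_stray: Small clear vial with black cap, 26 mm across, 56 mm high, loose bystander on the left. Origin at the centre of its underside.
Not all that is in view belongs to the job. There is more than one size of the part that bears wedge_grip; the job needs the largest.

How it is judged:
By the outcome, as a careful person would: the job done as asked, in the order asked, and still so for the second after the job is handed in, while the arm keeps its last pose, push and grip.
It also fails if it takes over 42 s, if anything falls off the work surface, if the arm or the gripper's body presses on something with over 40 N, if the wrist force passes 120 N, or if a joint passes its speed limit or range.

## Working session

There is one attempt and no reset: what is moved stays moved. The work goes in short steps, Python scripts to look and compute and a tool call to move; the robot and the scene stay as the last step left them, time stands still between calls to the robot, and variables do not carry over. Pictures are saved under pics/ and viewed, at most 10 in all, crops included, and the job is handed in when it is done.

Besides the shell and the picture viewer there is one more tool, called by a JSON object that holds its "api" and its "payload", one argument or row to a line. carry_out: Moves the arm, as the interface text tells. Its arguments: {"type":"object","properties":{"targets":{"type":"array","items":{"type":"object","properties":{"hand":{"type":"number"},"x":{"type":"number"},"y":{"type":"number"},"z":{"type":"number"},"ax":{"type":"number"},"ay":{"type":"number"},"az":{"type":"number"}}}},"newtons":{"type":"number"}},"required":["targets"]}

```bash
mkdir -p pics; ls; cat > h.py <<'E'
import numpy as np, cv2
from scipy.spatial.transform import Rotation as R
from plant import read_state, read_camera, camera_params, robot
def rot(c):
    r=np.array(c["rotation"],float)
    return r if r.shape==(3,3) else (R.from_rotvec(r).as_matrix() if r.size==3 else R.from_quat(r).as_matrix())
def world(name,u,v,depth=None,z=None):
    c=camera_params(name); xd=(u-c["cx"])/c["fx"]; yd=(v-c["cy"])/c["fy"]
    x,y=xd,yd
    for _ in range(20):
        f=1+c["k1"]*(x*x+y*y); x,y=xd/f,yd/f
    d=rot(c)@np.array([x,-y,-1.]); p=np.array(c["position"],float)
    if depth is None: depth=(z-p[2])/d[2]
    return p+depth*d
def pix(name,P):
    c=camera_params(name); q=rot(c).T@(np.array(P)-np.array(c["position"])); x,y=q[0]/-q[2],-q[1]/-q[2]
    f=1+c["k1"]*(x*x+y*y); return np.array([c["fx"]*x*f+c["cx"],c["fy"]*y*f+c["cy"]])
E
python3 - <<'E'
from h import *
for n in("top","side"):
    im,d=read_camera(n); cv2.imwrite(f"pics/{n}0.png",im); np.save(f"{n}0.npy",d); print(n,camera_params(n))
s=read_state();print(s)
E
```

```text
pics
top {'fx': 618.7773295130435, 'fy': 618.7773295130435, 'cx': 326.4301871681904, 'cy': 245.08032999595284, 'k1': -0.0545773816282744, 'position': array([ 0.48183143, -0.00930029,  1.48341969]), 'rotation': array([ 0.05093252, -0.04994837, -1.5861996 ])}
side {'fx': 584.0760869879515, 'fy': 584.0760869879515, 'cx': 323.0418593795593, 'cy': 236.71883250077857, 'k1': 0.04121829324937175, 'position': array([0.07602352, 1.45991868, 0.79271866]), 'rotation': array([ 0.28965271, -1.52388851, -2.41347694])}
{'t': 0.1, 'q': array([-1.35940259e+00,  1.31109421e-01,  1.48916599e+00, -2.53007380e-05,
        1.52299644e+00, -8.53864693e-02]), 'dq': array([ 1.36516417e-03, -2.08848358e-03, -2.00479059e-03, -8.57201953e-05,
        3.15478970e-04,  5.24026176e-06]), 'joint_torque': array([ 2.35909320e-03, -5.61341751e+01, -4.93096447e+01,  7.72118149e-02,
        2.92989914e-02, -8.40768053e-05]), 'tool_pos': array([ 0.17544747, -0.57356367,  0.40378029]), 'orientation': array([-3.10541156e+00, -4.64226656e-01,  2.05581046e-04]), 'force': array([ 0.15142134, -0.80173468,  0.35935314]), 'wrist_torque': array([-0.00458032, -0.00350965, -0.02891801]), 'gripper_force': 0.0, 'opening': 0.09351258495955685}
```

View pics/top0.png

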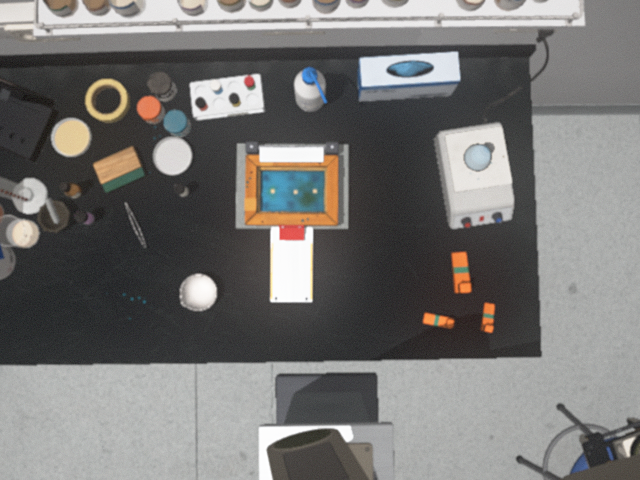

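View pics/side0.png

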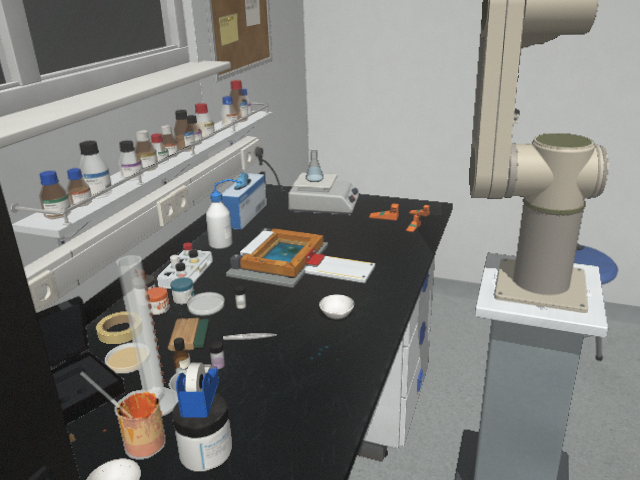

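The top view shows the largest wedge at (461,272), with its block at about (462,287). Two smaller wedges sit at (438,321) and (488,317). The landing spans about (271–312, 228–302), the red tab is at (292,233), the dish at (198,292) and the vial at (182,189).

```bash
python3 - <<'E'
from h import *
im=cv2.imread("pics/top0.png")
a=cv2.resize(im[240:335,415:510],(400,400),interpolation=cv2.INTER_CUBIC)
b=cv2.resize(im[217:312,245:340],(400,400),interpolation=cv2.INTER_CUBIC)
cv2.imwrite("pics/crop0.png",np.hstack([a,b]))
d=np.load("top0.npy")
hsv=cv2.cvtColor(im,cv2.COLOR_BGR2HSV)
# whole wedge
m=cv2.inRange(hsv,(3,120,80),(22,255,255))|cv2.inRange(hsv,(40,80,30),(85,255,255)); m[:245]=0;m[300:]=0;m[:,:440]=0;m[:,485:]=0
v,u=np.nonzero(m); P=np.array([world("top",x,y,depth=d[y,x]) for x,y in zip(u,v)])
print(len(P),P.min(0),P.max(0))
print("wedge rect",cv2.minAreaRect(P[:,:2].astype(np.float32)))
blk=P[P[:,2]>0.04]; print("block",blk.mean(0),len(blk), cv2.minAreaRect(blk[:,:2].astype(np.float32)))
# red
m=cv2.inRange(hsv,(0,150,80),(3,255,255))|cv2.inRange(hsv,(174,150,80),(180,255,255));m[:220]=0;m[245:]=0;m[:,:270]=0;m[:,320:]=0
v,u=np.nonzero(m);P=np.array([world("top",x,y,depth=d[y,x]) for x,y in zip(u,v)]);print("tab",P.mean(0),cv2.minAreaRect(P[:,:2].astype(np.float32)))
# landing white
m=cv2.inRange(hsv,(0,0,150),(180,120,255));m[:242]=0;m[310:]=0;m[:,:255]=0;m[:,330:]=0
v,u=np.nonzero(m);P=np.array([world("top",x,y,z=0.012) for x,y in zip(u,v)]);print("land",cv2.minAreaRect(P[:,:2].astype(np.float32)), cv2.boxPoints(cv2.minAreaRect(P[:,:2].astype(np.float32))))
E
```

```text
677 [ 0.45646    -0.3561465  -0.00822477] [ 0.55785592 -0.00930029  1.48341969]
wedge rect ((0.5100864171981812, -0.18338361382484436), (0.347040593624115, 0.10119311511516571), 88.92086029052734)
block [ 0.47167538 -0.32532492  0.06288664] 97 ((0.4749148488044739, -0.1754419207572937), (0.33246150612831116, 0.020915519446134567), 89.08671569824219)
tab [0.60639547 0.07387379 0.02686554] ((0.6067933440208435, 0.07402776181697845), (0.05311921611428261, 0.02749982848763466), 89.052978515625)Traceback (most recent call last):
  File "<stdin>", line 19, in <module>
  File "h.py", line 8, in world
    c=camera_params(name); xd=(u-c["cx"])/c["fx"]; yd=(v-c["cy"])/c["fy"]
ValueError: time passes only in moves, steps and waits
```

View pics/crop0.png

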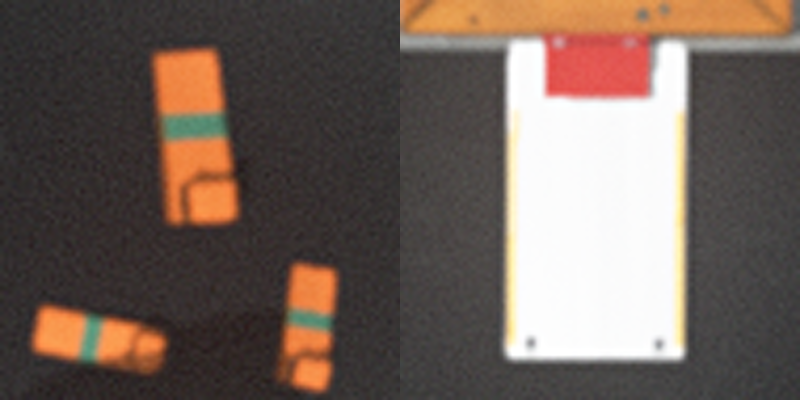

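The crop shows the wedge's nose edge at crop (153,52)–(217,48) and its block top centred at about (213,198). The tab's front edge is at (546,97)–(651,96), and the landing edges run from (507,40) to (505,355) and from (687,40) to (684,355).

```bash
cat >> h.py <<'E'
import functools
_cp=camera_params
@functools.lru_cache(None)
def camera_params(n): return _cp(n)
E
python3 - <<'E'
from h import *
A=lambda x,y:(415+(x+.5)/4.21-.5,240+(y+.5)/4.21-.5)
B=lambda x,y:(245+(x-400+.5)/4.21-.5,217+(y+.5)/4.21-.5)
w=lambda uv,z:world("top",*uv,z=z)
g=w(A(213.5,198.5),.048);n=w(A(185,50),.002)
print("grip",g,"nose",n,"len",np.hypot(*(n-g)[:2]),"yaw",np.degrees(np.arctan2(*(n-g)[1::-1])))
e=[w(A(*p),z) for p,z in [((153,52),.002),((168,223),.01),((217,48),.002),((238,219),.02)]]
print("edges yaw",np.degrees(np.arctan2(*(e[0]-e[1])[1::-1])),np.degrees(np.arctan2(*(e[2]-e[3])[1::-1])))
t=[w(B(*p),.025) for p in[(546,97),(651,96)]]; print("tab",t,(t[0]+t[1])/2)
L=[w(B(*p),.012) for p in[(507,40),(505,355),(687,40),(684,355)]]; print("land",L)
for a,b in((0,1),(2,3)): print(np.degrees(np.arctan2(*(L[a]-L[b])[1::-1])))
print("front",np.degrees(np.arctan2(*(L[1]-L[3])[1::-1]))-90)
d=np.load("top0.npy")
hsv=cv2.cvtColor(cv2.imread("pics/top0.png"),cv2.COLOR_BGR2HSV)
m=cv2.inRange(hsv,(0,0,130),(180,140,255));m[:242]=0;m[310:]=0;m[:,:255]=0;m[:,330:]=0
v,u=np.nonzero(m);P=np.array([w((x,y),.012) for x,y in zip(u,v)]);r=cv2.minAreaRect(P[:,:2].astype(np.float32));print(r,cv2.boxPoints(r))
# station board depth z check & vial,dish
for nme,uv in dict(land=(292,265),bench=(400,265),block=(465,287),dish=(198,292),vial=(182,189)).items():
    dd=np.median([x for x in d[uv[1]-2:uv[1]+3,uv[0]-2:uv[0]+3].ravel() if x>0]); print(nme,world("top",*uv,depth=dd))
q=read_state();Rm=R.from_rotvec(q["orientation"]).as_matrix();print(Rm)
E
```

```text
grip [ 0.4718395  -0.32992744  0.048     ] nose [ 0.55636686 -0.32634165  0.002     ] len 0.08460338167870428 yaw 2.429124987228582
edges yaw 2.4726399350376234 2.9175062167050987
tab [array([0.59005221, 0.10206894, 0.025     ]), array([0.58966573, 0.04309192, 0.025     ])] [0.58985897 0.07258043 0.025     ]
land [array([0.6238028, 0.1248529, 0.012    ]), array([0.44569041, 0.12783616, 0.012     ]), array([0.62214195, 0.0227077 , 0.012     ]), array([0.44414107, 0.0269996 , 0.012     ])]
-0.9595747977840657
-1.381228512510822
front -0.8802743715582295
((0.5137028098106384, 0.07605618983507156), (0.10256080329418182, 0.14381825923919678), 88.3755874633789) [[0.44036892 0.02683485]
 [0.58412933 0.02275795]
 [0.5870367  0.12527753]
 [0.4432763  0.12935443]]
land [0.53007633 0.07346891 0.01271159]
bench [ 5.26317959e-01 -1.84828043e-01  9.12272461e-05]
block [ 0.4713191  -0.32906785  0.04831965]
dish [0.46927012 0.30016901 0.0018263 ]
vial [0.71020206 0.32613415 0.05456911]
[[ 9.56282712e-01  2.92443553e-01 -3.77044615e-04]
 [ 2.92443773e-01 -9.56281319e-01  1.63652150e-03]
 [ 1.18029441e-04 -1.67524157e-03 -9.99998590e-01]]
```

```bash
cat >> h.py <<'E'
def go(x,y,z,yaw):
    s=read_state(); R0=R.from_rotvec(s["orientation"]); T=R.from_euler("z",yaw,degrees=True)*R.from_euler("x",180,degrees=True)
    p=R0.inv().apply(np.array([x,y,z])-s["tool_pos"]); a=(R0.inv()*T).as_rotvec()
    print("shift",p.round(4),"turn",a.round(4),"t",s["t"],"F",np.round(s["force"],2),"open",round(s["opening"],4),"grip",s["gripper_force"])
E
python3 -c "
from h import *
go(.4715,-.3295,.30,2.5)"
```

```text
shift [ 0.3545 -0.1466  0.1041] turn [-1.700e-03  1.000e-04  2.531e-01] t 0.1 F [ 0.15 -0.8   0.36] open 0.0935 grip 0.0
```

{"api": "carry_out", "payload": {
  "targets": [
    {"hand":65,"x":0.051,"y":-0.021,"z":0.015,"az":0.036},
    {"hand":65,"x":0.101,"y":-0.042,"z":0.03,"az":0.072},
    {"hand":65,"x":0.152,"y":-0.063,"z":0.045,"az":0.108},
    {"hand":65,"x":0.203,"y":-0.084,"z":0.06,"az":0.145},
    {"hand":65,"x":0.253,"y":-0.105,"z":0.074,"az":0.18},
    {"hand":65,"x":0.304,"y":-0.126,"z":0.089,"az":0.217},
    {"hand":65,"x":0.3545,"y":-0.1466,"z":0.104,"ax":-0.0017,"az":0.253},
    {"hand":65,"x":0.3545,"y":-0.1466,"z":0.104,"ax":-0.0017,"az":0.253}
  ]
}}

```text
schema error: expected keys hand, x, y, z, ax, ay, az
```

```bash
python3 -c "
from h import *
im,d=read_camera('side')
u,v=pix('side',(.4715,-.3295,.06)).astype(int);print(u,v)
c=im[v-70:v+50,u-80:u+80];cv2.imwrite('pics/side1.png',cv2.resize(c,(800,600),interpolation=cv2.INTER_CUBIC))
go(.4715,-.3295,.209,2.5)"
```

```text
394 201
shift [ 0.3545 -0.1466  0.1952] turn [-1.400e-03  1.000e-04  2.531e-01] t 0.15 F [ 0.56 -0.19  0.18] open 0.0926 grip 0.0
```

View pics/side1.png

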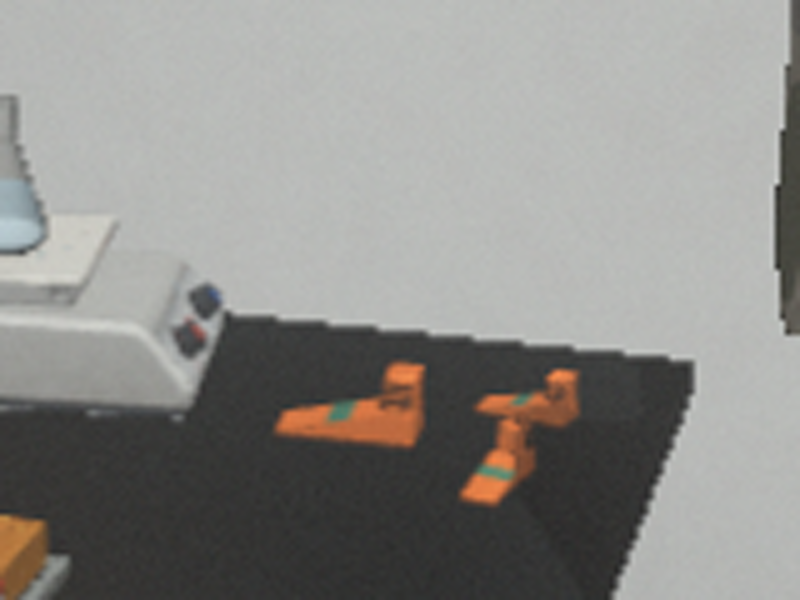

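The move was refused because every row needs all the keys, so the arm has not moved. The view shows the largest wedge flat, with its block at crop (404,385).

{"api": "carry_out", "payload": {
  "targets": [
    {"hand":65,"x":0.051,"y":-0.021,"z":0.015,"ax":0,"ay":0,"az":0.036},
    {"hand":65,"x":0.101,"y":-0.042,"z":0.03,"ax":0,"ay":0,"az":0.072},
    {"hand":65,"x":0.152,"y":-0.063,"z":0.045,"ax":0,"ay":0,"az":0.108},
    {"hand":65,"x":0.203,"y":-0.084,"z":0.06,"ax":0,"ay":0,"az":0.145},
    {"hand":65,"x":0.253,"y":-0.105,"z":0.074,"ax":0,"ay":0,"az":0.18},
    {"hand":65,"x":0.304,"y":-0.126,"z":0.089,"ax":0,"ay":0,"az":0.217},
    {"hand":65,"x":0.3545,"y":-0.1466,"z":0.104,"ax":-0.0015,"ay":0,"az":0.253},
    {"hand":65,"x":0.3545,"y":-0.1466,"z":0.104,"ax":-0.0015,"ay":0,"az":0.253}
  ]
}}

```text
t: 1.15
tool_pos: [0.4734, -0.3267, 0.2987]
orientation: [-3.139, -0.075, 0.003]
force: [-0.8, -0.1, -0.2]
opening: 0.0608
gripper_force: 0.0
```

```bash
python3 -c "
from h import *
im,d=read_camera('side')
u,v=pix('side',(.4715,-.3295,.08)).astype(int)
c=im[v-70:v+50,u-80:u+80];cv2.imwrite('pics/side2.png',cv2.resize(c,(800,600),interpolation=cv2.INTER_CUBIC))
go(.4715,-.3295,.209,2.5)"
```

```text
shift [-0.0008  0.0012  0.0906] turn [0.0001 0.0015 0.0037] t 1.2 F [-0.72 -0.53 -0.79] open 0.0601 grip 0.0
```

View pics/side2.png

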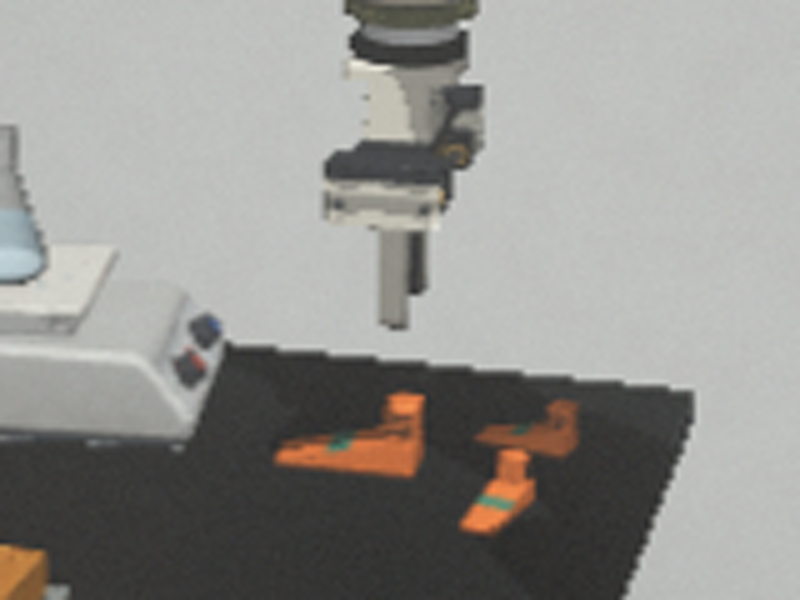

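The fingers stand straight above the largest wedge's block, with fingertips at crop (393,325) and the block at (405,412). I'll descend and grip.

{"api": "carry_out", "payload": {
  "targets": [
    {"hand":65,"x":0,"y":0.0005,"z":0.03,"ax":0,"ay":0.001,"az":0.003},
    {"hand":65,"x":-0.0005,"y":0.001,"z":0.06,"ax":0,"ay":0.0015,"az":0.0035},
    {"hand":65,"x":-0.0005,"y":0.001,"z":0.08,"ax":0,"ay":0.0015,"az":0.0035},
    {"hand":65,"x":-0.0005,"y":0.001,"z":0.09,"ax":0,"ay":0.0015,"az":0.0035},
    {"hand":65,"x":-0.0005,"y":0.001,"z":0.09,"ax":0,"ay":0.0015,"az":0.0035}
  ]
}}

```text
t: 1.82
tool_pos: [0.4709, -0.3313, 0.2105]
orientation: [3.14, 0.063, 0.002]
force: [-0.8, -0.5, 0.5]
opening: 0.0607
gripper_force: 0.0
```

{"api": "carry_out", "payload": {
  "newtons": 25,
  "targets": [
    {"hand":20,"x":0,"y":0,"z":0,"ax":0,"ay":0,"az":0},
    {"hand":15,"x":0,"y":0,"z":0,"ax":0,"ay":0,"az":0},
    {"hand":15,"x":0,"y":0,"z":0,"ax":0,"ay":0,"az":0},
    {"hand":15,"x":0,"y":0,"z":0,"ax":0,"ay":0,"az":0},
    {"hand":15,"x":0,"y":0,"z":0,"ax":0,"ay":0,"az":0}
  ]
}}

```text
t: 2.45
tool_pos: [0.4713, -0.3311, 0.2111]
orientation: [3.139, 0.063, 0.003]
force: [-0.7, 0.7, 3.4]
opening: 0.0256
gripper_force: 24.9
```

```bash
python3 -c "
from h import *
go(.4715,-.3295,.28,2.5)
print(read_state()['tool_pos'])"
```

```text
shift [ 0.0004 -0.0014 -0.0689] turn [ 0.0016 -0.002  -0.0033] t 2.45 F [-0.72  0.74  3.4 ] open 0.0256 grip 24.86201047897339
[ 0.47131442 -0.33106642  0.2110782 ]
```

{"api": "carry_out", "payload": {
  "targets": [
    {"hand":15,"x":0,"y":0,"z":-0.02,"ax":0,"ay":0,"az":0},
    {"hand":15,"x":0,"y":0,"z":-0.05,"ax":0,"ay":0,"az":0},
    {"hand":15,"x":0,"y":0,"z":-0.08,"ax":0,"ay":0,"az":0},
    {"hand":15,"x":0,"y":0,"z":-0.08,"ax":0,"ay":0,"az":0}
  ]
}}

```text
t: 2.95
tool_pos: [0.4721, -0.3318, 0.2951]
orientation: [3.135, 0.063, 0.011]
force: [-0.3, -0.4, -1.0]
opening: 0.0256
gripper_force: 24.9
```

```bash
python3 -c "
from h import *
go(.468,.0758,.28,-1.1)"
```

```text
shift [ 0.0122 -0.4075  0.0127] turn [ 0.0059 -0.0069  0.0596] t 2.95 F [-0.27 -0.43 -0.97] open 0.0256 grip 24.86068367958069
```

{"api": "carry_out", "payload": {
  "targets": [
    {"hand":15,"x":0.001,"y":-0.04,"z":0.001,"ax":0,"ay":0,"az":0.006},
    {"hand":15,"x":0.003,"y":-0.1,"z":0.003,"ax":0,"ay":0,"az":0.015},
    {"hand":15,"x":0.005,"y":-0.16,"z":0.005,"ax":0,"ay":0,"az":0.025},
    {"hand":15,"x":0.007,"y":-0.22,"z":0.007,"ax":0,"ay":0,"az":0.035},
    {"hand":15,"x":0.009,"y":-0.28,"z":0.009,"ax":0,"ay":0,"az":0.045},
    {"hand":15,"x":0.01,"y":-0.34,"z":0.01,"ax":0,"ay":0,"az":0.052},
    {"hand":15,"x":0.012,"y":-0.385,"z":0.012,"ax":0,"ay":0,"az":0.059},
    {"hand":15,"x":0.012,"y":-0.4075,"z":0.0125,"ax":0,"ay":0,"az":0.06}
  ]
}}

```text
t: 3.95
tool_pos: [0.4658, 0.0789, 0.2768]
orientation: [3.14, -0.027, 0.001]
force: [0.2, 0.1, -0.8]
opening: 0.0257
gripper_force: 24.9
```

{"api": "carry_out", "payload": {
  "targets": [
    {"hand":15,"x":0,"y":0,"z":0,"ax":0,"ay":0,"az":0},
    {"hand":15,"x":0,"y":0,"z":0,"ax":0,"ay":0,"az":0},
    {"hand":15,"x":0,"y":0,"z":0,"ax":0,"ay":0,"az":0}
  ]
}}

```text
t: 4.32
tool_pos: [0.4667, 0.0757, 0.2775]
orientation: [3.14, -0.033, 0.002]
force: [-0.6, -0.1, -1.5]
opening: 0.026
gripper_force: 24.9
```

```bash
python3 - <<'E'
from h import *
go(.468,.0758,.228,-1.1)
s=read_state();print(s["tool_pos"],R.from_rotvec(s["orientation"]).as_euler("ZYX",degrees=True))
im,d=read_camera('side');im2,d2=read_camera('top')
u,v=pix('side',(.53,.075,.08)).astype(int);print(u,v)
a=cv2.resize(im[v-60:v+60,u-80:u+80],(800,600),interpolation=cv2.INTER_CUBIC);cv2.imwrite('pics/s3.png',a)
cv2.imwrite('pics/t3.png',cv2.resize(im2[210:330,220:380],(800,600),interpolation=cv2.INTER_CUBIC))
E
```

```text
shift [ 0.0013 -0.0002  0.0495] turn [ 0.0016 -0.0015 -0.0019] t 4.325 F [-0.65 -0.05 -1.52] open 0.026 grip 24.860773980617523
[0.46667031 0.07573803 0.27748278] [-1.20680484e+00 -8.45109380e-02  1.79907973e+02]
340 244
```

View pics/s3.png

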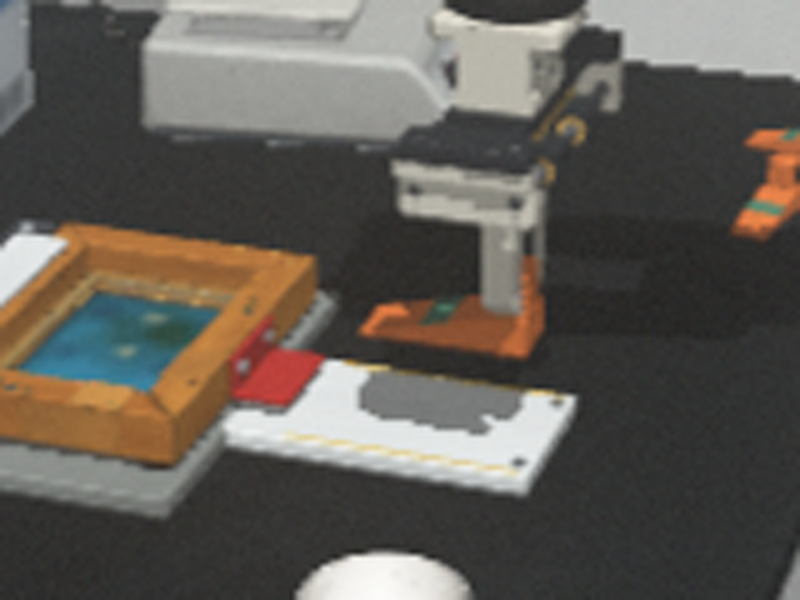

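View pics/t3.png

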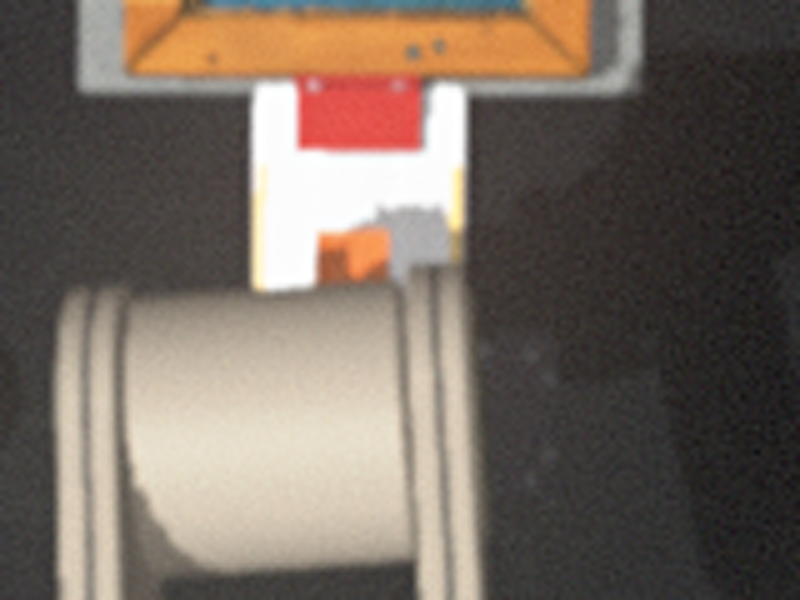

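The side view shows the wedge level over the landing, nose towards the tab. In the top crop the nose edge is at (318–390,231) and the tab's front edge at (298–423,150).

```bash
python3 - <<'E'
from h import *
C=lambda x,y:(220+(x+.5)/5-.5,210+(y+.5)/5-.5)
print("nose",world("top",*C(354,231),z=.0675+.001),"tabL,R",world("top",*C(298,150.5),z=.025),world("top",*C(423,150),z=.025))
print(world("top",*C(318,231),z=.0685),world("top",*C(390,231),z=.0685))
E
```

```text
nose [0.54936681 0.07372905 0.0685    ] tabL,R [0.58995911 0.10230206 0.025     ] [0.58924452 0.04318919 0.025     ]
[0.54962891 0.09022009 0.0685    ] [0.54910441 0.05724211 0.0685    ]
```

{"api": "carry_out", "payload": {
  "targets": [
    {"hand":15,"x":0,"y":0,"z":0.02,"ax":0.001,"ay":-0.001,"az":0},
    {"hand":15,"x":0,"y":0,"z":0.04,"ax":0.001,"ay":-0.001,"az":0},
    {"hand":15,"x":0,"y":0,"z":0.047,"ax":0.001,"ay":-0.001,"az":0},
    {"hand":15,"x":0,"y":0,"z":0.05,"ax":0.001,"ay":-0.001,"az":0},
    {"hand":15,"x":0,"y":0,"z":0.05,"ax":0.001,"ay":-0.001,"az":0},
    {"hand":15,"x":0,"y":0,"z":0.05,"ax":0.001,"ay":-0.001,"az":0}
  ]
}}

```text
t: 5.18
tool_pos: [0.4671, 0.0766, 0.2284]
orientation: [3.141, -0.031, 0.003]
force: [0.3, -0.4, -1.2]
opening: 0.0256
gripper_force: 24.9
```

{"api": "carry_out", "payload": {
  "targets": [
    {"hand":15,"x":0,"y":0,"z":0.001,"ax":0,"ay":0,"az":0},
    {"hand":15,"x":0,"y":0,"z":0.002,"ax":0,"ay":0,"az":0},
    {"hand":15,"x":0,"y":0,"z":0.0025,"ax":0,"ay":0,"az":0},
    {"hand":15,"x":0,"y":0,"z":0.0025,"ax":0,"ay":0,"az":0}
  ]
}}

```text
t: 5.68
tool_pos: [0.4667, 0.0766, 0.2251]
orientation: [3.141, -0.031, 0.001]
force: [0.2, 0.1, -0.6]
opening: 0.0259
gripper_force: 24.9
```

```bash
python3 -c "
from h import *
go(.468,.0755,.223,-1.1)
s=read_state();print(s['tool_pos'],R.from_rotvec(s['orientation']).as_euler('ZYX',degrees=True),s['wrist_torque'])"
```

```text
shift [0.0013 0.0011 0.0021] turn [ 0.0004 -0.0006 -0.0005] t 5.675 F [ 0.19  0.08 -0.61] open 0.0259 grip 24.860894680023193
[0.46668956 0.07661857 0.22507296] [-1.12894136e+00 -3.45387476e-02  1.79978335e+02] [ 0.0252462   0.04223163 -0.01173767]
```

{"api": "carry_out", "payload": {
  "targets": [
    {"hand":15,"x":0,"y":0,"z":0.0005,"ax":0,"ay":0,"az":0},
    {"hand":15,"x":0,"y":0.001,"z":0.001,"ax":0,"ay":0,"az":0},
    {"hand":15,"x":0,"y":0.001,"z":0.0015,"ax":0,"ay":0,"az":0},
    {"hand":15,"x":0,"y":0.001,"z":0.0015,"ax":0,"ay":0,"az":0}
  ]
}}

```text
t: 6.18
tool_pos: [0.4667, 0.0756, 0.2236]
orientation: [3.141, -0.031, 0.001]
force: [0.2, 0.2, -0.6]
opening: 0.026
gripper_force: 24.9
```

{"api": "carry_out", "payload": {
  "targets": [
    {"hand":15,"x":0,"y":0,"z":0.0005,"ax":0,"ay":0,"az":0},
    {"hand":15,"x":0,"y":0,"z":0.0005,"ax":0,"ay":0,"az":0}
  ]
}}

```text
t: 6.42
tool_pos: [0.4667, 0.0756, 0.2232]
orientation: [3.141, -0.031, 0.001]
force: [-0.5, -0.1, -0.8]
opening: 0.0259
gripper_force: 24.9
```

{"api": "carry_out", "payload": {
  "targets": [
    {"hand":15,"x":0,"y":0,"z":0.0005,"ax":0,"ay":0,"az":0},
    {"hand":15,"x":0,"y":0,"z":0.0005,"ax":0,"ay":0,"az":0}
  ]
}}

```text
t: 6.68
tool_pos: [0.4668, 0.0757, 0.223]
orientation: [3.141, -0.031, 0.001]
force: [-2.1, 0.7, 4.1]
opening: 0.0259
gripper_force: 24.9
```

{"api": "carry_out", "payload": {
  "targets": [
    {"hand":15,"x":0,"y":0,"z":0.0004,"ax":0,"ay":0,"az":0},
    {"hand":15,"x":0,"y":0,"z":0.0004,"ax":0,"ay":0,"az":0}
  ]
}}

```text
t: 6.92
tool_pos: [0.4668, 0.0756, 0.223]
orientation: [3.141, -0.031, 0.001]
force: [-4.7, -0.5, 10.5]
opening: 0.0257
gripper_force: 24.9
```

{"api": "carry_out", "payload": {
  "targets": [
    {"hand":15,"x":0.002,"y":0,"z":-0.0002,"ax":0,"ay":0,"az":0},
    {"hand":15,"x":0.007,"y":0,"z":-0.0002,"ax":0,"ay":0,"az":0},
    {"hand":15,"x":0.012,"y":0,"z":-0.0002,"ax":0,"ay":0,"az":0},
    {"hand":15,"x":0.017,"y":0,"z":-0.0002,"ax":0,"ay":0,"az":0},
    {"hand":15,"x":0.022,"y":0,"z":-0.0002,"ax":0,"ay":0,"az":0},
    {"hand":15,"x":0.026,"y":0,"z":-0.0002,"ax":0,"ay":0,"az":0},
    {"hand":15,"x":0.03,"y":0,"z":-0.0002,"ax":0,"ay":0,"az":0},
    {"hand":15,"x":0.03,"y":0,"z":-0.0002,"ax":0,"ay":0,"az":0}
  ]
}}

```text
t: 7.92
tool_pos: [0.4973, 0.0751, 0.2231]
orientation: [3.141, -0.031, 0.003]
force: [-0.2, -1.1, 5.6]
opening: 0.0257
gripper_force: 24.9
```

```bash
python3 - <<'E'
from h import *
go(.498,.0751,.223,-1.1)
s=read_state();print(s["tool_pos"],R.from_rotvec(s["orientation"]).as_euler("ZYX",degrees=True))
im,d=read_camera('side');im2,d2=read_camera('top')
u,v=pix('side',(.56,.075,.03)).astype(int);print(u,v)
a=cv2.resize(im[v-30:v+30,u-40:u+40],(560,420),interpolation=cv2.INTER_CUBIC)
b=im2[225:265,265:319];print(b.shape);b=cv2.resize(b,None,fx=420/40,fy=420/40,interpolation=cv2.INTER_CUBIC)[:, :]
cv2.imwrite('pics/s4.png',np.hstack([a[:,160:] if a.shape[1]+b.shape[1]>960 else a[:,:],b])[:,-800:])
E
```

```text
shift [ 0.0007 -0.0001  0.0001] turn [ 0.0003 -0.0022 -0.0005] t 7.925 F [-0.21 -1.09  5.63] open 0.0257 grip 24.862923324108124
[0.49727435 0.07506058 0.22306046] [-1.12950198e+00 -1.26633603e-01  1.79985387e+02]
330 259
(40, 54, 3)
```

View pics/s4.png

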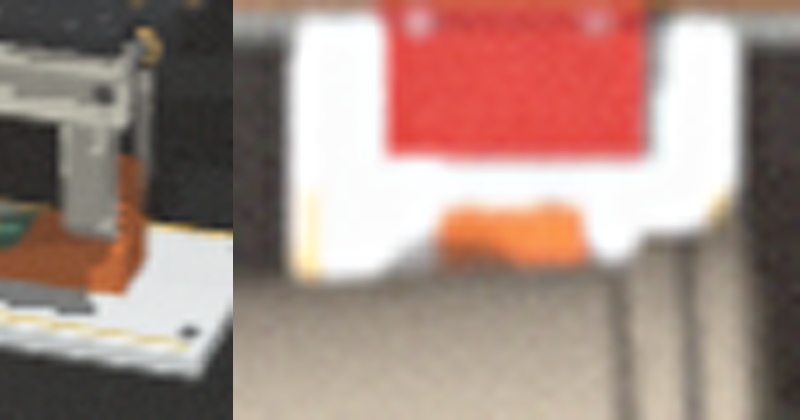

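The wedge nose edge is at (438–587,206) and the tab's front edge at (386–645,157). The nose is centred, square and about 10 mm short of the tab, so it needs roughly 50 mm more.

{"api": "carry_out", "payload": {
  "targets": [
    {"hand":15,"x":0.004,"y":0,"z":0,"ax":0,"ay":-0.001,"az":0},
    {"hand":15,"x":0.008,"y":0,"z":0,"ax":0,"ay":-0.001,"az":0},
    {"hand":15,"x":0.012,"y":0,"z":0,"ax":0,"ay":-0.001,"az":0},
    {"hand":15,"x":0.016,"y":0,"z":0,"ax":0,"ay":-0.001,"az":0},
    {"hand":15,"x":0.02,"y":0,"z":0,"ax":0,"ay":-0.001,"az":0},
    {"hand":15,"x":0.024,"y":0,"z":0,"ax":0,"ay":-0.001,"az":0},
    {"hand":15,"x":0.028,"y":0,"z":0,"ax":0,"ay":-0.001,"az":0},
    {"hand":15,"x":0.03,"y":0,"z":0,"ax":0,"ay":-0.001,"az":0}
  ]
}}

```text
t: 9.02
tool_pos: [0.5266, 0.0745, 0.223]
orientation: [3.141, -0.031, -0.002]
force: [-6.3, -0.9, 11.5]
opening: 0.0258
gripper_force: 24.9
```

{"api": "carry_out", "payload": {
  "targets": [
    {"hand":15,"x":0.0015,"y":0,"z":0,"ax":0,"ay":0,"az":0},
    {"hand":15,"x":0.003,"y":0,"z":0,"ax":0,"ay":0,"az":0},
    {"hand":15,"x":0.0045,"y":0,"z":0,"ax":0,"ay":0,"az":0},
    {"hand":15,"x":0.006,"y":0,"z":0,"ax":0,"ay":0,"az":0},
    {"hand":15,"x":0.007,"y":0,"z":0,"ax":0,"ay":0,"az":0},
    {"hand":15,"x":0.008,"y":0,"z":0,"ax":0,"ay":0,"az":0}
  ]
}}

```text
t: 9.78
tool_pos: [0.534, 0.0745, 0.223]
orientation: [3.141, -0.031, -0.004]
force: [-11.5, 0.3, 15.7]
opening: 0.0257
gripper_force: 25.0
```

```bash
python3 - <<'E'
from h import *
go(.547,.0742,.223,-1.1)
s=read_state();print(s["tool_pos"],R.from_rotvec(s["orientation"]).as_euler("ZYX",degrees=True))
E
```

```text
shift [ 0.0131  0.0001 -0.    ] turn [ 0.0002  0.0029 -0.0003] t 9.775 F [-11.52   0.29  15.66] open 0.0257 grip 24.960222244262695
[0.5339503  0.07450438 0.2230284 ] [-1.11626242e+00  1.63495734e-01  1.79988801e+02]
```

{"api": "carry_out", "payload": {
  "targets": [
    {"hand":15,"x":0,"y":0,"z":-0.0003,"ax":0,"ay":0.001,"az":0},
    {"hand":15,"x":0.0015,"y":0,"z":-0.0005,"ax":0,"ay":0.002,"az":0},
    {"hand":15,"x":0.003,"y":0,"z":-0.0005,"ax":0,"ay":0.002,"az":0},
    {"hand":15,"x":0.0045,"y":0,"z":-0.0005,"ax":0,"ay":0.002,"az":0},
    {"hand":15,"x":0.006,"y":0,"z":-0.0005,"ax":0,"ay":0.002,"az":0}
  ]
}}

```text
t: 10.4
tool_pos: [0.5398, 0.0743, 0.223]
orientation: [3.141, -0.031, -0.002]
force: [-9.2, 0.3, 10.5]
opening: 0.0258
gripper_force: 25.0
```

```bash
python3 - <<'E'
from h import *
go(.547,.0742,.223,-1.1)
s=read_state();print(s["tool_pos"],R.from_rotvec(s["orientation"]).as_euler("ZYX",degrees=True))
im,d=read_camera('side')
u,v=pix('side',(.585,.075,.03)).astype(int)
a=cv2.resize(im[v-30:v+30,u-40:u+40],(800,600),interpolation=cv2.INTER_CUBIC);cv2.imwrite('pics/s5.png',a)
E
```

```text
shift [ 0.0072 -0.      0.    ] turn [ 0.0003  0.0011 -0.0003] t 10.4 F [-9.19  0.3  10.49] open 0.0258 grip 24.959096610546112
[0.53983703 0.07432231 0.22301124] [-1.11729490e+00  6.49627652e-02  1.79981195e+02]
```

View pics/s5.png

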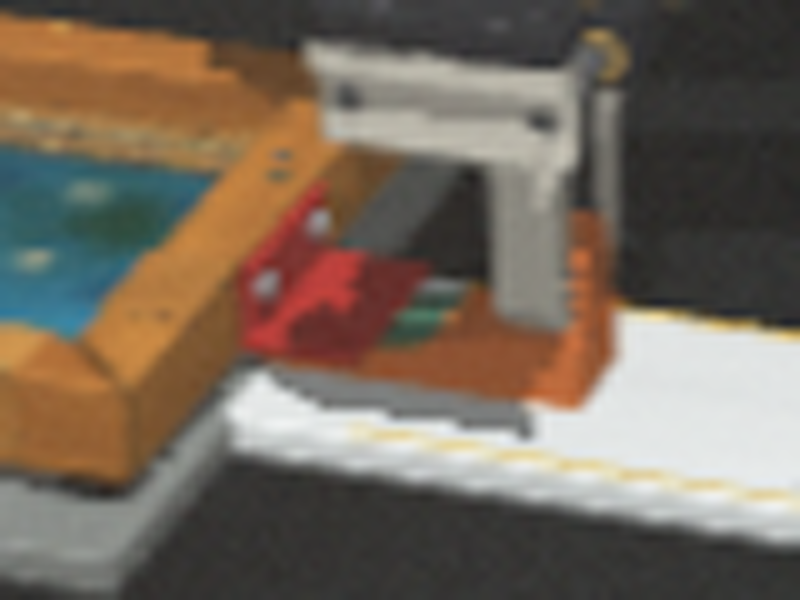

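The tab's front edge, at (385–430, 350–265), stands at the front of the green band. About 7 mm more is needed, with a little less press.

{"api": "carry_out", "payload": {
  "targets": [
    {"hand":15,"x":0.0015,"y":0,"z":-0.0001,"ax":0,"ay":0.001,"az":0},
    {"hand":15,"x":0.003,"y":0,"z":-0.0002,"ax":0,"ay":0.001,"az":0},
    {"hand":15,"x":0.0045,"y":0,"z":-0.0002,"ax":0,"ay":0.001,"az":0},
    {"hand":15,"x":0.006,"y":0,"z":-0.0002,"ax":0,"ay":0.001,"az":0},
    {"hand":15,"x":0.007,"y":0,"z":-0.0002,"ax":0,"ay":0.001,"az":0},
    {"hand":15,"x":0.007,"y":0,"z":-0.0002,"ax":0,"ay":0.001,"az":0},
    {"hand":15,"x":0.007,"y":0,"z":-0.0002,"ax":0,"ay":0.001,"az":0}
  ]
}}

```text
t: 11.32
tool_pos: [0.5469, 0.0741, 0.223]
orientation: [3.141, -0.031, 0.0]
force: [-6.5, -0.4, 7.9]
opening: 0.0261
gripper_force: 25.0
```

```bash
python3 - <<'E'
from h import *
go(.547,.0742,.223,-1.1)
s=read_state();print(s["tool_pos"],R.from_rotvec(s["orientation"]).as_euler("ZYX",degrees=True))
im,d=read_camera('side');im2,d2=read_camera('top')
u,v=pix('side',(.585,.075,.03)).astype(int)
a=cv2.resize(im[v-30:v+30,u-40:u+40],(800,600),interpolation=cv2.INTER_CUBIC);cv2.imwrite('pics/s6.png',a)
d0=np.load('top0.npy')
for n,(r,c) in dict(tab=(slice(229,236),slice(285,300)),bar=(slice(216,222),slice(270,310)),back=(slice(170,172),slice(265,315))).items(): print(n,(np.median(d0[r,c])-np.median(d2[r,c]))*1000, (d0[r,c].mean()-d2[r,c].mean())*1000)
E
```

```text
shift [ 0.0001 -0.0001  0.    ] turn [ 0.0003 -0.0001 -0.0004] t 11.325 F [-6.54 -0.36  7.91] open 0.0261 grip 24.958934783935547
[0.54686815 0.07413249 0.22301467] [-1.12258939e+00 -8.20179805e-03  1.79981814e+02]
tab 430.26102 439.7291
bar 3.3956766 56.00214
back 0.46002865 -12.931228
```

View pics/s6.png

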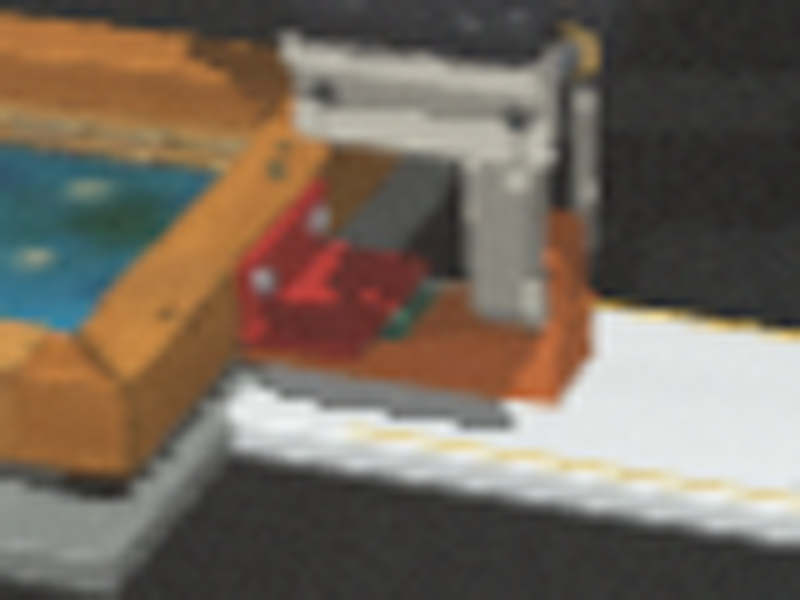

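The tab's edge now stands over the green band, with some green still visible at (410,310). The front bar has risen 3.4 mm, which is about 4 mm at the tab edge. Gripper, dish and vial are clear, so I'll settle and hand in.

{"api": "carry_out", "payload": {
  "targets": [
    {"hand":15,"x":0,"y":0,"z":-0.0001,"ax":0,"ay":0,"az":0},
    {"hand":15,"x":0,"y":0,"z":-0.0001,"ax":0,"ay":0,"az":0},
    {"hand":15,"x":0,"y":0,"z":-0.0001,"ax":0,"ay":0,"az":0},
    {"hand":15,"x":0,"y":0,"z":-0.0001,"ax":0,"ay":0,"az":0}
  ]
}}

```text
t: 11.92
tool_pos: [0.5469, 0.0741, 0.223]
orientation: [3.141, -0.031, 0.0]
force: [-5.1, -0.4, 8.1]
opening: 0.0262
gripper_force: 25.0
```

```bash
python3 -c "
from h import *
print(read_state()['tool_pos'],read_state()['force']); print(robot.close_job())"
```

```text
[0.54685607 0.07412968 0.22301964] [-5.12504126 -0.36416531  8.13925072]
the job is handed in; nothing more can be done
None
```

I handed the job in at about 12 s, with the largest orange wedge still gripped flat under the middle of the tab, the screen lifted about 4 mm and the tab's front edge over the green band; the hand-in call gave no verdict.

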